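# Prop the drying cabinet's door ajar with its stay

### The arm

A 7-joint arm with a two-finger parallel gripper is mounted at the origin on a cart in front of the work surface, level with it; the furniture and walls round the work are solid. World frame = base frame: x ahead of the robot, y to its left, z up, the work surface at z = 0. Lengths are in m, angles in degrees, forces in N, time in s.
With the tool pointing down it reaches from about 0.425 to 0.875 m from the base axis. Payload 4.7 kg.
Tool frame: the origin (TCP) lies between the finger pads; the fingertips stand 8 mm ahead of it and the grasp point (between the pads) lies 11 mm behind it; z points along the fingers, x is the direction in which the jaws open and shut, and the axes are right-handed (so a half turn about z gives the same grasp; the last joint's range is limited). The gripper opens to 85 mm and grips with 20 to 120 N. Pads are 22 mm wide; open, the fingers measure 114 mm over their backs; the gripper's body (76 mm by 85 mm) begins 54 mm behind the grasp point. The pads swing forward as they close: fully open they stand 13 mm farther back than shut.
Start: joints at [-74.536, 18.392, -4.016, 83.108, 1.295, 78.541, -3.26], TCP at [0.164, 0.629, 0.239] pointing down, gripper open.
Joint ranges: [-163.93, 163.93], [-17.29, 119.83], [-79.2, 71.16], [3.27, 140.29], [-89.18, 269.18], [5.43, 117.66], [-154.24, 154.24]. Speed limits (degrees/s): [147.25, 147.25, 180, 180, 180, 180, 180].

### API

Orientations are given as a 3x3 rotation matrix whose columns are the frame's x, y, z axes.
In Python, from plant import r gives the robot as it stands.
- The arm moves only by the tool step_arm, never from a script. Its arguments are lists of equal length, an entry for each row: "delta_pos": the shift along the tool's x, y, z in cm, a list of three; "angular": the turn, a rotation vector about the tool's x, y, z in degrees, a list of three; "hand": the opening, from 0 (shut) to 1 (fully open). A call has exactly 10 rows; each row shifts and turns the pose as measured when the row begins, along the tool's axes as they then stand; what a row does not reach is not made up. A row lasts 1/12 s, in which the tool goes at most 41.7 mm and 7.16 degrees, less where a joint would pass 70% of its speed; a pose out of reach is approached as far as the arm can. A call is refused whole if a number of a shift passes 4.17 or a number of a turn 7.16, either way. A call with a gripper value outside its range is refused whole. The fingers move at their own pace and stop on an object; "grip_force" is the grip in N (left out, the last holds). Time passes only in rows, so rows that do not move let the fingers close, or fill a call up. It gives the time, the measured TCP pose, the force and the opening at its end, in the units of the state.
- r.get_state(): the state, without advancing time (a new reading comes with each control period).
- r.get_image(name): name is "scene" or "top" or "wrist"; returns (picture, depth): 400x640x3 uint8, blue, green, red; 400x640 float32, m along the optical axis (not along the pixel's ray), 0 where there is no reading.
- r.calibration(name): a dict with "K" (3x3 intrinsics, pixels), "distortion" ([k1, k2, p1, p2, k3] as OpenCV has them; the pictures are not rectified), "extrinsics" (4x4, takes a point from world to camera coordinates); the wrist camera has in their place "hand_eye" (4x4, takes a point from camera to tool coordinates, whose origin is the TCP and whose axes are the tool frame's). Camera axes: x right, y up, looking along -z (the intrinsics and any distortion apply to the point x, -y, -z); pixel columns grow to the right and rows downward; lengths in m; the calibration is good to about 2 mm. A picture is of the moment at which its call begins: read the wrist's pose just before it. calibration takes no time and is no camera call.
- r.close_job(): hands the job in, once; it reports no verdict.
Trained networks look in the newest picture that a camera, given by its name, has taken for a name from the list of things; names that differ only in an ending like _2 or _b are one class to them, and where a whole thing is asked for, a point or a joint stands for the part that bears it (a point fixed in the world has none). Each returns a list of dicts, best first, with "score" (0 to 1); they miss things now and then, are a little off and sometimes report something else, mostly with a low value. They report only what shows in the picture. A call takes as long as a camera call.
- r.look_for(query, camera): "point" ([x, y, z] in m, in world coordinates, good to about 4 mm: the middle of the surface that is visible of it).
- r.mark_of(query, camera): "point" ([x, y, z] in m, in world coordinates, good to about 4 mm: a listed point, or the origin of a listed thing).
The state is a dict: "time": time; "joint_positions": joint angles; "qvel": joint speeds; "joint_torque": joint torques, N m; "tcp_pos": TCP position; "tool_rot": TCP orientation; "contact_force": force on the tool from outside, world axes, zero at the start; "ft_torque": the same for the moment, N m; "width": finger opening in m.
Only numpy, scipy, OpenCV 4.12 (cv2) and the standard library are available. Lean on these libraries where they do the work, as an engineer would, in place of code of your own. Each camera call takes 0.05 s, during which the arm holds its last target.

### The job

Prop the drying cabinet's clear door open on its stay: lift the stay arm by its red ball, draw the door open with it, and drop the arm's middle hole (the one with the yellow marks) down over the brass peg so that the arm lies level and holds the door; then let go. Leave the broth bottle, the conical flask and the timer undisturbed.

Things in the scene. Friction and masses are not known exactly. Their poses are not given: they have to be found in the camera images.
- cabinet: White drying cabinet, fixed, 445 mm wide, 402 mm high, front facing the robot. Origin: on the bench straight below the peg; x points into the cabinet, y left as the robot sees it, z up. The clear door (175 mm wide, 12 thick, 50 to 355 mm high) runs towards -y from its upright hinge line at x = 95, y = 240 mm. Right of it (y 35 to -189 mm) is an open bay, its back wall at x = 146 mm.
- hood_edge (a point): Middle of the hood's lower front edge, cabinet x = -8, y = 34, z = 380 mm. The hood covers the whole front, door and bay (underside 380 mm high, 371 at the lamp). So an upright gripper has no room above the red ball: come in with the tool leaning back towards the robot, out from under the hood.
- peg_top (a point): Top centre of the upright fixed brass peg, cabinet x = 0, y = 0, z = 76 mm, on the bay's ledge (45 mm high, reaching out to x = -30 mm). The peg is 12 mm thick, its top 5 mm tapering to 7 mm. A seated bar's underside lies 18 mm below its top.
- stay_knob (a point): Centre of the red ball grip, 30 mm across, on a thin neck at the stay arm's free end, 35 mm above the bar's upper face. The stay is a dark flat steel bar 252 x 28 x 6 mm (about 0.12 kg) with three 16 mm through holes in a row. At its pivot on the door it turns about an upright and a level axis; let go, it falls until level.
- stay_pivot (a point): Stay's pivot at the door's foot, where its upright and level axes cross; it turns with the door. Door shut, it is at cabinet x = 65, y = 85, z = 61 mm; it comes forward and left as the door opens. From here along the level bar: holes at 120, 150, 180 mm (3 mm below the pivot, at the bar's underside); ball centre 225 mm out, 38 mm above the pivot.
- hole_inner (a point): Centre of the inner hole (nearest the door) at the bar's underside; 120 mm from the pivot.
- hole_middle (a point): Centre of the middle hole, between two yellow marks, at the bar's underside; 16 mm wide, 150 mm from the pivot. The door turns easily (free edge out towards the robot, 1.4 rad at most) and stays where it is left; it starts 0.06 to 0.2 rad ajar. With this hole over the peg it stands about 0.75 rad open.
- hole_outer (a point): Centre of the outer hole (nearest the ball) at the bar's underside; 180 mm from the pivot.
- swivel (a joint): Stay's turn about the upright axis on the door, rad: 0 when the arm points straight on along the door beyond its free edge, grows as the arm's free end turns towards the cabinet, 0 to 1.6. Turns easily. At the start the arm lies between the peg and the bay's back wall; with the middle hole on the peg this reads about 0.96.
- stay (a joint): Lift of the stay arm, rad: 0 level (its stop), grows as the ball end is raised, to 0.6. The bar must be raised to pass over the peg (0.25 clears it with all three holes).
- broth: Loose 250 ml bottle of pale brown broth with a white cap, 62 mm across, 143 mm high, standing in front of the cabinet close to where the door's foot and the stay's pivot come to stand: opening much beyond the middle hole can touch it; origin at the centre of its foot. Leave it.
- flask: Loose conical flask with stopper, 84 mm across, 153 mm high, right of the cabinet; origin at the centre of its foot. Leave it.
- timer: Loose white timer with three keys lying flat, 74 x 66 x 19 mm, in front of the bay; origin at the centre of its underside. Leave it.

How it is judged:
By the outcome, as a careful person would: the job done as asked, in the order asked, and still so for the second after the job is handed in, with the robot touching nothing.
It also fails if it takes over 48 s, if anything falls off the work surface, if the arm or the gripper's body presses on something with over 40 N, if the wrist force passes 120 N, or if a joint passes its speed limit or range.

## Working session

There is one attempt and no reset: what is moved stays moved. The work goes in short steps, Python scripts to look and compute and a tool call to move; the robot and the scene stay as the last step left them, time stands still between calls to the robot, and variables do not carry over. Pictures are saved under pics/ and viewed, and the job is handed in when it is done.

Besides the shell and the picture viewer there is one more tool, called after "Emit:" as name(argument=value, ...) on one line, values as JSON. step_arm: Moves the arm, as the interface text tells. Its arguments: {"type":"object","properties":{"delta_pos":{"type":"array","items":{"type":"array","items":{"type":"number"}}},"angular":{"type":"array","items":{"type":"array","items":{"type":"number"}}},"hand":{"type":"array","items":{"type":"number"}},"grip_force":{"type":"number"}},"required":["delta_pos","angular","hand"]}

```bash
ls; mkdir -p pics
python3 - <<'E'
from plant import r
import cv2
s=r.get_state();print({k:s[k] for k in('time','tcp_pos','tool_rot','width')})
for c in('scene','top'):
    im,d=r.get_image(c);cv2.imwrite(f'pics/{c}0.png',im)
    print(c,r.calibration(c))
    for q in ('cabinet','peg_top','stay_knob','stay_pivot','hole_middle','hood_edge','broth','timer','flask'):
        print(q,[(x['score'],x['point']) for x in r.mark_of(q,c)[:2]])
print(r.get_state()['time'])
E
```

```text
pics
{'time': 0.0, 'tcp_pos': array([0.16436791, 0.62830373, 0.23820152]), 'tool_rot': array([[ 2.52977142e-01,  9.67472166e-01, -4.17942614e-04],
       [ 9.67470188e-01, -2.52977470e-01, -1.95835841e-03],
       [-2.00038731e-03,  9.10728931e-05, -9.99997995e-01]]), 'width': 0.08577556382060987}
scene {'K': array([[458.84424021,   0.        , 321.6381357 ],
       [  0.        , 458.84424021, 204.35069628],
       [  0.        ,   0.        ,   1.        ]]), 'distortion': array([0.03816772, 0.        , 0.        , 0.        , 0.        ]), 'extrinsics': array([[ 0.77149771, -0.63595397,  0.01881028, -0.21689484],
       [ 0.42717827,  0.53968179,  0.72543938, -0.51521527],
       [-0.47149762, -0.55163948,  0.68802899, -1.18350382],
       [ 0.        ,  0.        ,  0.        ,  1.        ]])}
cabinet [(0.79, [0.5028, 0.2943, 0.0014])]
peg_top []
stay_knob [(0.98, [0.5463, 0.1555, 0.0993]), (0.58, [0.4092, -0.0419, 0.0009])]
stay_pivot [(0.56, [0.4081, 0.123, 0.0009])]
hole_middle [(0.63, [0.5513, 0.2252, 0.0567]), (0.31, [0.5537, 0.203, 0.0607])]
hood_edge [(0.62, [0.5484, 0.155
[... 476 characters left out ...]
[[ 0.14294055, -0.98972357,  0.00390439,  0.18093437],
       [ 0.95875369,  0.13944483,  0.24768225, -0.54841517],
       [-0.24568141, -0.03166049,  0.96883345, -1.47778564],
       [ 0.        ,  0.        ,  0.        ,  1.        ]])}
cabinet [(0.85, [0.5046, 0.2915, 0.0018])]
peg_top [(0.73, [0.5508, 0.1575, 0.0969]), (0.43, [0.5546, 0.2655, 0.0583])]
stay_knob [(0.93, [0.5493, 0.1524, 0.0944])]
stay_pivot [(0.8, [0.5483, 0.3797, 0.0624])]
hole_middle [(0.8, [0.5528, 0.233, 0.0576])]
hood_edge [(0.68, [0.4965, 0.327, 0.3818])]
broth [(0.71, [0.4479, 0.5201, -0.0003])]
timer [(0.71, [0.4087, 0.1265, 0.001]), (0.51, [0.4994, 0.2926, 0.0002])]
flask [(0.56, [0.4067, -0.0491, 0.0016])]
1.0
```

View pics/scene0.png

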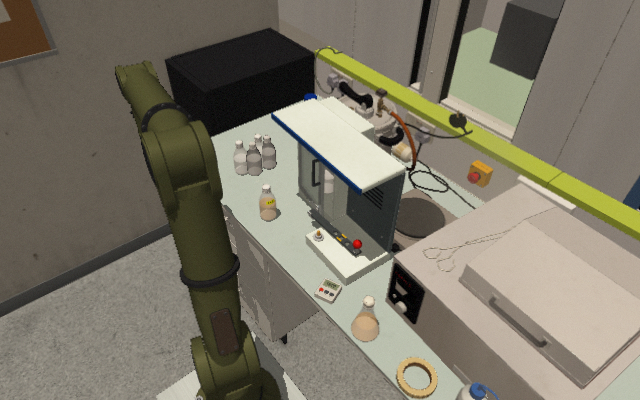

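View pics/top0.png

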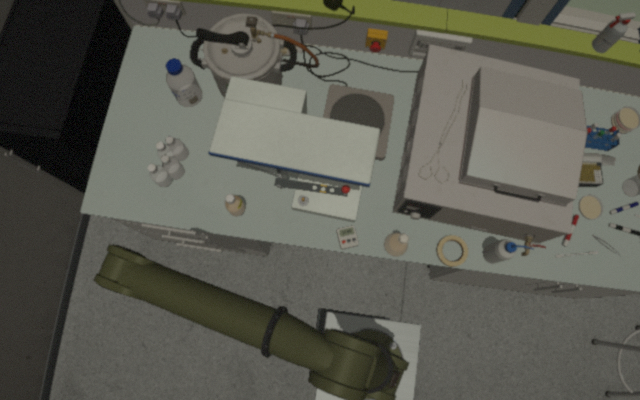

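```bash
cat > h.py <<'E'
from plant import r
import numpy as np, cv2
def ray(c,uv):
    k=r.calibration(c);E=k['extrinsics']
    p=cv2.undistortPoints(np.array([[uv]],float),k['K'],k['distortion'])[0,0]
    d=np.array([p[0],-p[1],-1.]);R=E[:3,:3];return -R.T@E[:3,3],R.T@d
def atz(c,uv,z):
    o,d=ray(c,uv);return o+d*(z-o[2])/d[2]
def proj(c,P):
    k=r.calibration(c);E=k['extrinsics'];q=E[:3,:3]@np.array(P)+E[:3,3];q=q*[1,-1,-1]
    return cv2.projectPoints(q.reshape(1,1,3),np.zeros(3),np.zeros(3),k['K'],k['distortion'])[0][0,0]
E
python3 - <<'E'
import cv2
from h import *
a=cv2.imread('pics/scene0.png')[190:300,260:400];b=cv2.imread('pics/top0.png')[130:250,200:390]
cv2.imwrite('pics/sc.png',cv2.resize(a,None,fx=5,fy=5,interpolation=2));cv2.imwrite('pics/tc.png',cv2.resize(b,None,fx=4,fy=4,interpolation=2))
for uv in((212,153),(370,184)):print(atz('top',uv,.38))
E
```

```text
[0.51958534 0.54157188 0.38      ]
[0.49380841 0.10164899 0.38      ]
```

View pics/sc.png

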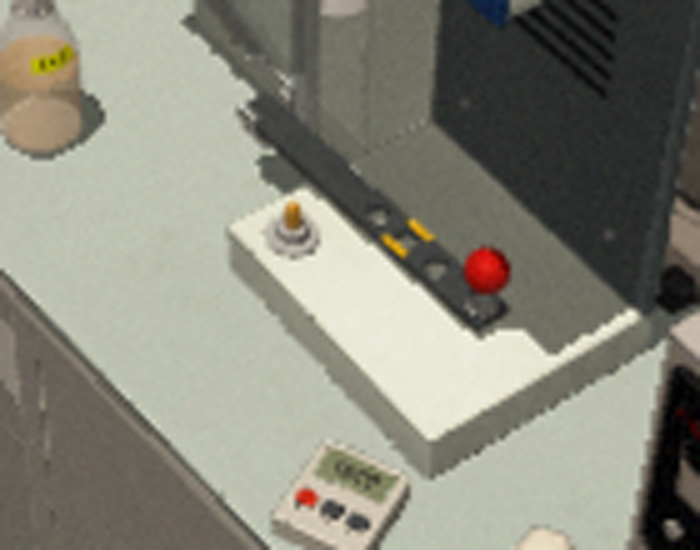

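View pics/tc.png

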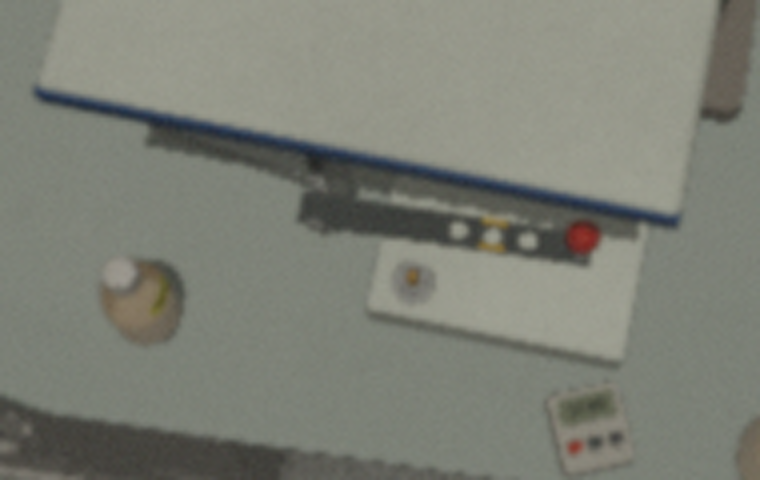

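```bash
cat >> h.py <<'E'
def tri(a,b):
    o1,d1=ray('scene',a);o2,d2=ray('top',b)
    M=np.stack([d1,-d2],1);t=np.linalg.lstsq(M,o2-o1,rcond=None)[0]
    p,q=o1+d1*t[0],o2+d2*t[1];return (p+q)/2,np.linalg.norm(p-q)
E
python3 - <<'E'
from h import *
sc=lambda u:(260+(u[0]+.5)/5-.5,190+(u[1]+.5)/5-.5)
tc=lambda u:(200+(u[0]+.5)/4-.5,130+(u[1]+.5)/4-.5)
print('peg',tri(sc((293,206)),tc((413,270))),atz('top',tc((413,270)),.076),atz('scene',sc((293,206)),.076))
print('knob',tri(sc((487,270)),tc((582,236))))
print('midhole',tri(sc((407,239)),tc((493,236))),atz('top',tc((493,236)),.06))
for h in((377,216),(435,269)):print(atz('scene',sc(h),.06))
for h in((459,231),(528,240)):print(atz('top',tc(h),.06))
# ledge front corners z=.045
for h in((370,311),(619,361)):print('ledge',atz('top',tc(h),.045))
for h in((230,230),(430,440)):print('ledge',atz('scene',sc(h),.045))
E
```

```text
peg (array([0.50723146, 0.29291076, 0.07206053]), np.float64(0.0020871101817278677)) [0.50720497 0.29221702 0.076     ] [0.50382872 0.29041823 0.076     ]
knob (array([0.55215546, 0.15588026, 0.09623613]), np.float64(0.002014413025496876))
midhole (array([0.55073812, 0.22952689, 0.06320872]), np.float64(0.002424489767475605)) [0.55051719 0.23015221 0.06      ]
[0.55196718 0.25956681 0.06      ]
[0.55083345 0.19965763 0.06      ]
[0.5507182  0.25942845 0.06      ]
[0.55131559 0.20018057 0.06      ]
ledge [0.47404182 0.32481888 0.045     ]
ledge [0.46141059 0.10967822 0.045     ]
ledge [0.47509565 0.32203434 0.045     ]
ledge [0.46335059 0.10516308 0.045     ]
```

```bash
cat >> h.py <<'E'
from scipy.spatial.transform import Rotation as Ro
def Rt(tilt,head,roll=0):
    # x ~ world +y, z forward/down; tilt from vertical, head about z, roll about horizontal forward axis (bar lift)
    t=np.radians(tilt);R=np.array([[0,np.cos(t),np.sin(t)],[1,0,0],[0,np.sin(t),-np.cos(t)]])
    return Ro.from_euler('z',head,degrees=True).as_matrix()@Ro.from_euler('x',roll,degrees=True).as_matrix()@R
def plan(way,n,start=None):
    """way: list of (pos,R,nrows)"""
    s=r.get_state();p=np.array(s['tcp_pos']);R=np.array(s['tool_rot']);D=[];A=[]
    for (P,Rg,k) in way:
        P=np.array(P);w=Ro.from_matrix(R.T@Rg).as_rotvec();p0=p;R0=R
        for i in range(k):
            pn=p0+(P-p0)*(i+1)/k;Rn=R0@Ro.from_rotvec(w*(i+1)/k).as_matrix()
            D.append(np.round(R.T@(pn-p)*100,2).tolist());A.append(np.round(np.degrees(Ro.from_matrix(R.T@Rn).as_rotvec()),1).tolist());p,R=pn,Rn
    print('D',str(D).replace(' ',''));print('A',str(A).replace(' ',''))
def st():
    s=r.get_state();print(round(s['time'],2),np.round(s['tcp_pos'],4),np.round(s['contact_force'],1),round(s['width'],4),np.round(s['joint_positions'],0));return s
E
python3 - <<'E'
from h import *
plan([([.30,.38,.24],Rt(0,0),10),([.40,.16,.24],Rt(20,0),10)],20)
E
```

```text
D [[-2.06,1.94,-0.01],[-2.11,1.89,-0.01],[-2.16,1.83,-0.01],[-2.21,1.78,-0.01],[-2.25,1.72,-0.01],[-2.3,1.66,-0.01],[-2.34,1.6,-0.01],[-2.38,1.54,-0.01],[-2.42,1.48,-0.01],[-2.45,1.42,-0.01],[-2.2,1.0,-0.0],[-2.2,1.0,0.03],[-2.2,1.0,0.07],[-2.2,0.99,0.1],[-2.2,0.99,0.14],[-2.2,0.98,0.17],[-2.2,0.98,0.21],[-2.2,0.97,0.24],[-2.2,0.96,0.28],[-2.2,0.95,0.31]]
A [[0.0,-0.0,-1.5],[0.0,-0.0,-1.5],[0.0,-0.0,-1.5],[0.0,-0.0,-1.5],[0.0,-0.0,-1.5],[0.0,-0.0,-1.5],[0.0,-0.0,-1.5],[0.0,-0.0,-1.5],[0.0,-0.0,-1.5],[0.0,-0.0,-1.5],[-2.0,0.0,-0.0],[-2.0,0.0,-0.0],[-2.0,0.0,-0.0],[-2.0,0.0,-0.0],[-2.0,0.0,-0.0],[-2.0,0.0,-0.0],[-2.0,0.0,-0.0],[-2.0,0.0,-0.0],[-2.0,0.0,-0.0],[-2.0,0.0,-0.0]]
```

Emit:
step_arm(delta_pos=[[-2.1,1.9,0],[-2.1,1.9,0],[-2.2,1.8,0],[-2.2,1.8,0],[-2.2,1.7,0],[-2.3,1.7,0],[-2.3,1.6,0],[-2.4,1.5,0],[-2.4,1.5,0],[-2.4,1.4,0]], angular=[[0,0,-1.5],[0,0,-1.5],[0,0,-1.5],[0,0,-1.5],[0,0,-1.5],[0,0,-1.5],[0,0,-1.5],[0,0,-1.5],[0,0,-1.5],[0,0,-1.5]], hand=[1,1,1,1,1,1,1,1,1,1], grip_force=25)

```text
time: 1.83
tcp_pos: [0.3011, 0.3777, 0.2373]
tool_rot: [[-0.032, 0.999, -0.003], [0.999, 0.032, 0.004], [0.004, -0.003, -1.0]]
contact_force: [0.7, 0.7, 0.0]
width: 0.0854
```

Run:
```python
from h import *
st();plan([([.40,.16,.24],Rt(20,0),10)],20)
```

```text
1.83 [0.3011 0.3777 0.2373] [0.7 0.7 0. ] 0.0854 [-59.  -2.   4. 106.  -0.  75.  37.]
D [[-2.21,0.92,-0.04],[-2.2,0.93,-0.0],[-2.2,0.93,0.03],[-2.2,0.94,0.07],[-2.2,0.94,0.1],[-2.19,0.94,0.14],[-2.19,0.95,0.17],[-2.19,0.95,0.21],[-2.18,0.95,0.24],[-2.18,0.94,0.28]]
A [[-2.0,-0.1,0.2],[-2.0,-0.1,0.2],[-2.0,-0.1,0.2],[-2.0,-0.1,0.2],[-2.0,-0.1,0.2],[-2.0,-0.1,0.2],[-2.0,-0.1,0.2],[-2.0,-0.1,0.2],[-2.0,-0.1,0.2],[-2.0,-0.1,0.2]]
```

Emit:
step_arm(delta_pos=[[-2.2,0.9,0],[-2.2,0.9,0],[-2.2,0.9,0],[-2.2,0.9,0.1],[-2.2,0.9,0.1],[-2.2,0.9,0.1],[-2.2,0.9,0.2],[-2.2,1.0,0.2],[-2.2,1.0,0.2],[-2.2,1.0,0.3]], angular=[[-2,0,0.2],[-2,0,0.2],[-2,0,0.2],[-2,0,0.2],[-2,0,0.2],[-2,0,0.2],[-2,0,0.2],[-2,0,0.2],[-2,0,0.2],[-2,0,0.2]], hand=[1,1,1,1,1,1,1,1,1,1])

```text
time: 2.67
tcp_pos: [0.4136, 0.1868, 0.2363]
tool_rot: [[0.002, 0.953, 0.304], [1.0, -0.004, 0.005], [0.006, 0.304, -0.953]]
contact_force: [-0.1, -0.2, -0.1]
width: 0.085
```

Run:
```python
from h import *
st();R=Rt(45,2);ball=np.array([.551,.1555,.098])
plan([(ball-.10*R[:,2],R,10)],20)
```

```text
2.67 [0.4136 0.1868 0.2363] [-0.1 -0.2 -0.1] 0.085 [-24. -17.  -9. 121.   8.  61.  54.]
D [[-0.34,0.43,0.85],[-0.34,0.39,0.86],[-0.35,0.35,0.88],[-0.35,0.3,0.9],[-0.35,0.26,0.91],[-0.35,0.21,0.92],[-0.35,0.17,0.93],[-0.36,0.12,0.93],[-0.36,0.08,0.94],[-0.36,0.03,0.94]]
A [[-2.7,0.1,-0.2],[-2.7,0.1,-0.2],[-2.7,0.1,-0.2],[-2.7,0.1,-0.2],[-2.7,0.1,-0.2],[-2.7,0.1,-0.2],[-2.7,0.1,-0.2],[-2.7,0.1,-0.2],[-2.7,0.1,-0.2],[-2.7,0.1,-0.2]]
```

Run:
```python
from h import *
R=Rt(38,2);ball=np.array([.551,.1555,.098])
plan([(ball-.09*R[:,2],R,10)],20)
```

```text
D [[-0.33,0.58,0.89],[-0.34,0.54,0.91],[-0.34,0.51,0.93],[-0.34,0.48,0.94],[-0.35,0.44,0.96],[-0.35,0.41,0.97],[-0.35,0.37,0.99],[-0.35,0.33,1.0],[-0.36,0.3,1.01],[-0.36,0.26,1.02]]
A [[-2.0,0.1,-0.2],[-2.0,0.1,-0.2],[-2.0,0.1,-0.2],[-2.0,0.1,-0.2],[-2.0,0.1,-0.2],[-2.0,0.1,-0.2],[-2.0,0.1,-0.2],[-2.0,0.1,-0.2],[-2.0,0.1,-0.2],[-2.0,0.1,-0.2]]
```

Emit:
step_arm(delta_pos=[[-0.3,1.0,0.9],[-0.3,1.0,0.9],[-0.3,0.8,0.9],[-0.3,0.6,0.9],[-0.4,0.4,1.0],[-0.4,0.3,1.0],[-0.4,0.2,1.0],[-0.4,0.2,1.0],[-0.4,0.1,1.0],[-0.4,0,1.0]], angular=[[0,0,0],[-1,0,0],[-2,0,-0.2],[-2,0,-0.2],[-2.5,0,-0.3],[-2.5,0,-0.3],[-2.5,0,-0.3],[-2.5,0,-0.3],[-2.5,0,-0.3],[-2.5,0,-0.3]], hand=[1,1,1,1,1,1,1,1,1,1])

```text
time: 3.5
tcp_pos: [0.5072, 0.1527, 0.1664]
tool_rot: [[-0.028, 0.781, 0.624], [1.0, 0.023, 0.016], [-0.002, 0.624, -0.781]]
contact_force: [0.7, -1.3, -0.6]
width: 0.0854
```

Run:
```python
from h import *
st()
im,d=r.get_image('wrist');cv2.imwrite('pics/w1.png',im);print(r.mark_of('stay_knob','wrist'))
s=r.get_state();p,R=s['tcp_pos'],s['tool_rot'];k=r.calibration('wrist');H=k['hand_eye'];print(np.round(H,3))
hsv=cv2.cvtColor(im,cv2.COLOR_BGR2HSV);m=(((hsv[...,0]<8)|(hsv[...,0]>172))&(hsv[...,1]>150)&(hsv[...,2]>60)).astype(np.uint8)
n,l,stt,c=cv2.connectedComponentsWithStats(m);i=1+np.argmax(stt[1:,4]);print(stt[i],c[i])
dd=np.median(d[l==i]);q=cv2.undistortPoints(c[i].reshape(1,1,2),k['K'],k['distortion'])[0,0]
for ex in(.007,.010,.015):
    z=d[int(c[i][1]),int(c[i][0])]+ex;X=np.array([q[0]*z,-q[1]*z,-z,1]);print(p+R@(H@X)[:3])
```

```text
3.5 [0.5072 0.1527 0.1664] [ 0.7 -1.3 -0.6] 0.0854 [-17. -15. -14. 135.  32.  28.  37.]
[{'point': [0.5495, 0.1547, 0.0959], 'score': 0.59}]
[[ 1.    -0.001  0.     0.001]
 [-0.001 -0.954 -0.301 -0.077]
 [ 0.     0.301 -0.954 -0.135]
 [ 0.     0.     0.     1.   ]]
[ 305  176   38   38 1152] [323.31336806 194.47048611]
[0.54116297 0.15303509 0.09978898]
[0.54364847 0.15310823 0.09811048]
[0.54779095 0.15323012 0.09531298]
```

View pics/w1.png

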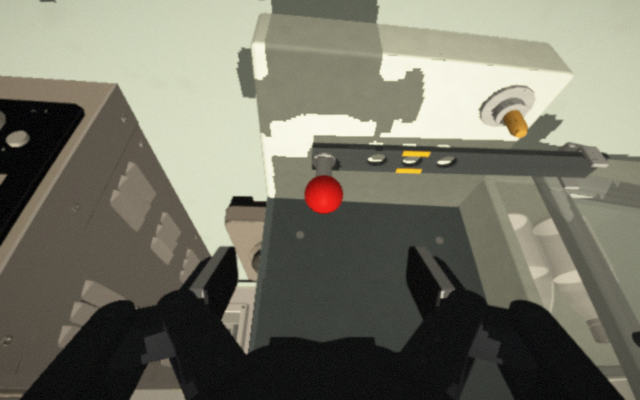

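Run:
```python
from h import *
R=Rt(38,2);ball=np.array([.5500,.1540,.097])
plan([(ball+.012*R[:,2],R,10)],20)
```

```text
D [[0.03,-0.06,0.92],[0.02,-0.06,0.92],[0.02,-0.06,0.92],[0.02,-0.06,0.92],[0.02,-0.06,0.92],[0.02,-0.06,0.92],[0.02,-0.06,0.92],[0.02,-0.05,0.92],[0.02,-0.05,0.92],[0.02,-0.05,0.92]]
A [[0.0,0.1,-0.0],[0.0,0.1,-0.0],[0.0,0.1,-0.0],[0.0,0.1,-0.0],[0.0,0.1,-0.0],[0.0,0.1,-0.0],[0.0,0.1,-0.0],[0.0,0.1,-0.0],[0.0,0.1,-0.0],[0.0,0.1,-0.0]]
```

Emit:
step_arm(delta_pos=[[0,-0.05,1.0],[0,-0.05,1.0],[0,-0.05,1.0],[0,-0.05,1.0],[0,-0.05,1.0],[0,-0.05,1.0],[0,-0.05,1.0],[0,-0.05,1.0],[0,-0.05,0.9],[0,-0.05,0.4]], angular=[[0,0,0],[0,0,0],[0,0,0],[0,0,0],[0,0,0],[0,0,0],[0,0,0],[0,0,0],[0,0,0],[0,0,0]], hand=[1,1,1,1,1,1,1,1,1,1])

```text
time: 4.43
tcp_pos: [0.5684, 0.1608, 0.0942]
tool_rot: [[-0.026, 0.784, 0.621], [1.0, 0.02, 0.017], [0.001, 0.621, -0.784]]
contact_force: [0.1, -1.0, -0.3]
width: 0.0858
```

Run:
```python
from h import *
s=st();R=s['tool_rot'];print(R.T@(np.array([.550,.154,.097])-s['tcp_pos'])+[0,0,.011])
im,d=r.get_image('wrist');cv2.imwrite('pics/w2.png',im)
```

```text
4.43 [0.5684 0.1608 0.0942] [ 0.1 -1.  -0.3] 0.0858 [-11.   1. -17. 132.  55.  20.  16.]
[-0.00628865 -0.01281532 -0.0027744 ]
```

View pics/w2.png

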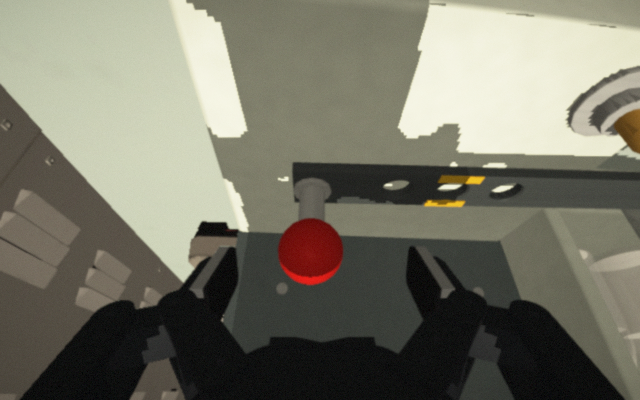

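Emit:
step_arm(delta_pos=[[-0.2,-0.4,-0.1],[-0.2,-0.4,-0.1],[-0.1,-0.3,0],[-0.1,-0.2,0],[0,0,0],[0,0,0],[0,0,0],[0,0,0],[0,0,0],[0,0,0]], angular=[[0,0,0],[0,0,0],[0,0,0],[0,0,0],[0,0,0],[0,0,0],[0,0,0],[0,0,0],[0,0,0],[0,0,0]], hand=[1,1,1,1,1,1,1,1,1,1])

```text
time: 5.32
tcp_pos: [0.5568, 0.155, 0.0902]
tool_rot: [[-0.026, 0.781, 0.623], [1.0, 0.02, 0.017], [0.001, 0.624, -0.782]]
contact_force: [-0.5, -0.2, -0.1]
width: 0.0853
```

Run:
```python
from h import *
s=st();R=s['tool_rot'];print(R.T@(np.array([.550,.154,.097])-s['tcp_pos'])+[0,0,.011])
im,d=r.get_image('wrist');cv2.imwrite('pics/w3.png',im)
k=r.calibration('wrist');Hi=np.linalg.inv(k['hand_eye'])
for P in((0,0,-.011),):
    q=(Hi@np.r_[P,1])[:3]*[1,-1,-1];print(q,cv2.projectPoints(q.reshape(1,1,3),np.zeros(3),np.zeros(3),k['K'],k['distortion'])[0].ravel(), 'ball px radius',k['K'][0,0]*.015/q[2])
hsv=cv2.cvtColor(im,cv2.COLOR_BGR2HSV);m=(((hsv[...,0]<8)|(hsv[...,0]>172))&(hsv[...,1]>150)&(hsv[...,2]>40)).astype(np.uint8)
n,l,stt,c=cv2.connectedComponentsWithStats(m);i=1+np.argmax(stt[1:,4]);print(stt[i],c[i])
```

```text
5.32 [0.5568 0.155  0.0902] [-0.5 -0.2 -0.1] 0.0853 [-11.  -0. -17. 133.  56.  19.  14.]
[-0.00085997 -0.00111743  0.0014482 ]
[-0.00052868  0.03626788  0.14151126] [320.6463728  268.28286034] ball px radius 31.0086569345333
[ 292  237   61   64 3069] [322.08374063 268.75399153]
```

View pics/w3.png

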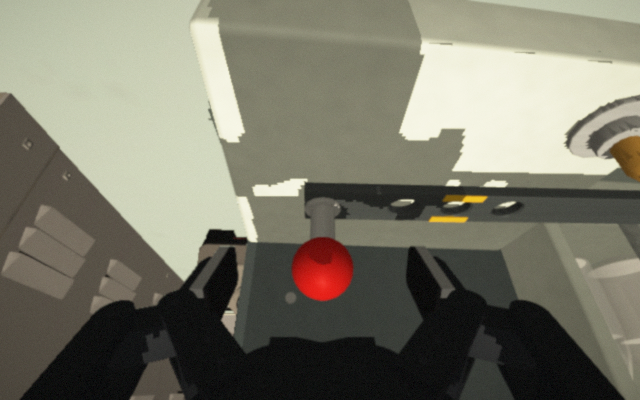

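Emit:
step_arm(delta_pos=[[0,0,0.1],[0,0,0],[0,0,0],[0,0,0],[0,0,0],[0,0,0],[0,0,0],[0,0,0],[0,0,0],[0,0,0]], angular=[[0,0,0],[0,0,0],[0,0,0],[0,0,0],[0,0,0],[0,0,0],[0,0,0],[0,0,0],[0,0,0],[0,0,0]], hand=[0.7,0.5,0.3,0.1,0,0,0,0,0,0], grip_force=30)

```text
time: 6.2
tcp_pos: [0.5577, 0.1551, 0.0893]
tool_rot: [[-0.026, 0.782, 0.623], [1.0, 0.019, 0.017], [0.001, 0.624, -0.782]]
contact_force: [0.3, -0.6, -0.2]
width: 0.0281
```

Run:
```python
from h import *
st()
im,d=r.get_image('wrist');cv2.imwrite('pics/w4.png',im)
```

```text
6.2 [0.5577 0.1551 0.0893] [ 0.3 -0.6 -0.2] 0.0281 [-11.   0. -17. 133.  57.  19.  14.]
```

View pics/w4.png

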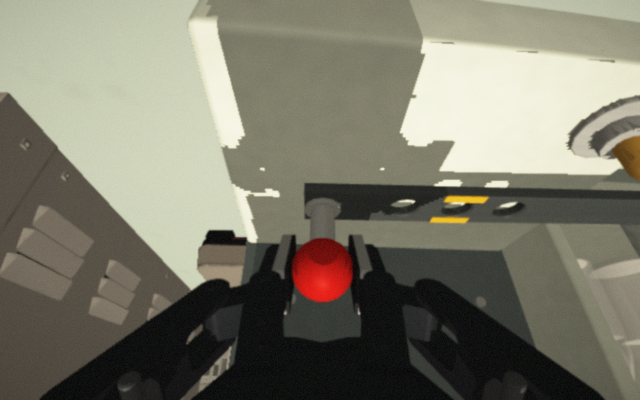

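```bash
cat >> h.py <<'E'
from scipy.optimize import least_squares
O=np.array([.5055,.2915]);YAW=np.radians(-3.3)
rot=lambda a:np.array([[np.cos(a),-np.sin(a)],[np.sin(a),np.cos(a)]])
C=rot(YAW)
def lk(th,h,phi):
    """door open th, bar heading h (world rad), lift -> pivot xy, ball xyz, hole_mid xyz"""
    hinge=O+C@[.095,.240];pv=hinge+C@rot(-th)@[-.030,-.155]
    u=np.array([np.cos(h),np.sin(h)]);c,s=np.cos(phi),np.sin(phi)
    f=lambda a,b:np.r_[pv+u*(a*c-b*s),.061+a*s+b*c]
    return pv,f(.225,.038),f(.150,-.003)
def solve(ball):
    q=least_squares(lambda v:lk(*v)[1]-ball,[.15,np.radians(-88),.02],x_scale=.1).x;return q
def final():
    q=least_squares(lambda v:lk(v[0],v[1],0)[2][:2]-O,[.75,np.radians(-80)],x_scale=.1).x;return np.r_[q,0]
def grasp():
    s=r.get_state();return s['tcp_pos']-.011*s['tool_rot'][:,2]
def Rbar(h,phi,tilt):
    hd=np.degrees(h)+90
    return Rt(tilt,hd+1,-np.degrees(phi)) 
def goto(targets,off=(0,0,0)):
    """targets: list of (th,h,phi,tilt,rows) ; linkage-space interpolation from current"""
    q0=np.r_[solve(grasp()-np.array(off))];s=r.get_state();way=[]
    t0=np.degrees(np.arccos(-s['tool_rot'][2,2]/np.cos(q0[2])))
    for (th,h,phi,tilt,k) in targets:
        q1=np.array([th,h,phi])
        for i in range(k):
            f=(i+1)/k;q=q0+(q1-q0)*f;t=t0+(tilt-t0)*f;R=Rbar(q[1],q[2],t)
            way.append((lk(*q)[1]+np.array(off)+.011*R[:,2],R,1))
        q0=q1;t0=tilt
    plan(way,0)
def rep():
    q=solve(grasp());print('th,h(deg),phi',q[0].round(3),np.degrees(q[1]).round(1),q[2].round(3),'pivot',lk(*q)[0].round(4),'hole',lk(*q)[2].round(4));return q
E
python3 - <<'E'
from h import *
q=rep();f=final();print(f,np.degrees(f[1]),lk(*f))
goto([(q[0],q[1],.30,38,10)])
E
```

```text
th,h(deg),phi 0.149 -90.5 -0.005 pivot [0.553  0.3801] hole [0.5516 0.2301 0.0573]
[ 0.74578616 -1.41196103  0.        ] -80.89940756969777 (array([0.48177476, 0.43961183]), array([0.51736262, 0.21744409, 0.099     ]), array([0.5055, 0.2915, 0.058 ]))
D [[0.09,0.43,-0.53],[0.1,0.43,-0.53],[0.1,0.43,-0.53],[0.1,0.43,-0.53],[0.1,0.43,-0.53],[0.1,0.43,-0.53],[0.1,0.43,-0.53],[0.1,0.43,-0.53],[0.1,0.42,-0.54],[0.1,0.42,-0.54]]
A [[0.1,-1.9,-0.2],[0.1,-1.4,-1.1],[0.1,-1.4,-1.1],[0.1,-1.4,-1.1],[0.1,-1.4,-1.1],[0.1,-1.4,-1.1],[0.1,-1.4,-1.1],[0.1,-1.4,-1.1],[0.1,-1.4,-1.1],[0.1,-1.4,-1.1]]
```

Emit:
step_arm(delta_pos=[[0.1,0.43,-0.53],[0.1,0.43,-0.53],[0.1,0.43,-0.53],[0.1,0.43,-0.53],[0.1,0.43,-0.53],[0.1,0.43,-0.53],[0.1,0.43,-0.53],[0.1,0.43,-0.53],[0.1,0.43,-0.53],[0.1,0.43,-0.53]], angular=[[0,-1.4,-1],[0,-1.4,-1],[0,-1.4,-1],[0,-1.4,-1],[0,-1.4,-1],[0,-1.4,-1],[0,-1.4,-1],[0,-1.4,-1],[0,-1.4,-1],[0,-1.4,-1]], hand=[0,0,0,0,0,0,0,0,0,0])

```text
time: 7.08
tcp_pos: [0.556, 0.1731, 0.1557]
tool_rot: [[-0.004, 0.782, 0.623], [0.953, 0.192, -0.235], [-0.303, 0.592, -0.746]]
contact_force: [-0.4, -1.4, -0.0]
width: 0.0281
```

Run:
```python
from h import *
st();q=rep();f=final()
im,d=r.get_image('wrist');cv2.imwrite('pics/w5.png',im)
goto([(q[0]+.3,q[1]+(f[1]-q[1])*.5,.30,34,10)])
```

```text
7.08 [0.556  0.1731 0.1557] [-0.4 -1.4 -0. ] 0.0281 [-18.   1. -23. 124.  55.  46.  19.]
th,h(deg),phi 0.135 -91.6 0.301 pivot [0.555  0.3793] hole [0.5508 0.2352 0.1025]
D [[0.17,-0.18,-0.18],[0.19,-0.17,-0.18],[0.2,-0.16,-0.18],[0.22,-0.15,-0.18],[0.23,-0.15,-0.17],[0.24,-0.14,-0.17],[0.26,-0.13,-0.17],[0.27,-0.12,-0.16],[0.28,-0.11,-0.16],[0.29,-0.1,-0.16]]
A [[0.4,0.2,-0.0],[0.3,0.3,-0.3],[0.3,0.3,-0.3],[0.3,0.3,-0.3],[0.3,0.3,-0.3],[0.3,0.3,-0.3],[0.3,0.3,-0.3],[0.3,0.3,-0.3],[0.3,0.3,-0.3],[0.3,0.3,-0.3]]
```

View pics/w5.png

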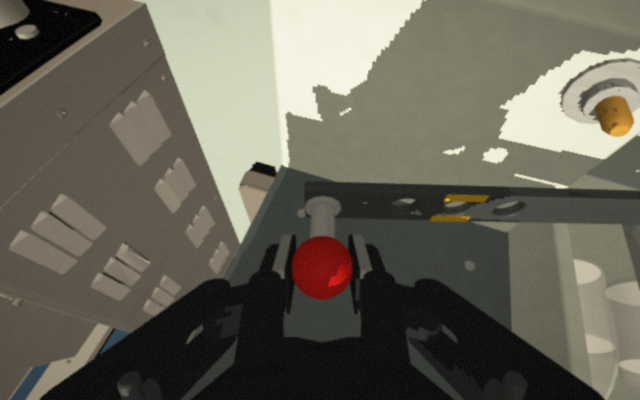

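Emit:
step_arm(delta_pos=[[0.17,-0.18,-0.18],[0.19,-0.17,-0.18],[0.2,-0.16,-0.18],[0.22,-0.15,-0.18],[0.23,-0.15,-0.17],[0.24,-0.14,-0.17],[0.26,-0.13,-0.17],[0.27,-0.12,-0.16],[0.28,-0.11,-0.16],[0.29,-0.1,-0.16]], angular=[[0.4,0.2,0],[0.3,0.3,-0.3],[0.3,0.3,-0.3],[0.3,0.3,-0.3],[0.3,0.3,-0.3],[0.3,0.3,-0.3],[0.3,0.3,-0.3],[0.3,0.3,-0.3],[0.3,0.3,-0.3],[0.3,0.3,-0.3]], hand=[0,0,0,0,0,0,0,0,0,0])

```text
time: 7.97
tcp_pos: [0.5312, 0.1958, 0.1529]
tool_rot: [[-0.076, 0.817, 0.572], [0.954, 0.226, -0.197], [-0.29, 0.53, -0.797]]
contact_force: [-0.2, -0.4, 0.2]
width: 0.028
```

Run:
```python
from h import *
st();q=rep();f=final()
goto([(f[0],f[1],.28,30,10)])
```

```text
7.97 [0.5312 0.1958 0.1529] [-0.2 -0.4  0.2] 0.028 [-18.   0. -24. 123.  47.  47.  27.]
th,h(deg),phi 0.428 -87.3 0.29 pivot [0.5153 0.4025] hole [0.5221 0.2581 0.1009]
D [[0.33,-0.07,-0.14],[0.35,-0.06,-0.13],[0.36,-0.05,-0.13],[0.37,-0.03,-0.12],[0.39,-0.01,-0.11],[0.4,0.0,-0.11],[0.41,0.02,-0.1],[0.42,0.03,-0.09],[0.43,0.05,-0.09],[0.44,0.07,-0.08]]
A [[0.3,0.2,0.4],[0.2,0.4,-0.5],[0.2,0.4,-0.5],[0.2,0.4,-0.5],[0.2,0.4,-0.5],[0.2,0.4,-0.5],[0.2,0.4,-0.5],[0.2,0.4,-0.5],[0.2,0.4,-0.5],[0.2,0.4,-0.5]]
```

Emit:
step_arm(delta_pos=[[0.33,-0.07,-0.14],[0.35,-0.06,-0.13],[0.36,-0.05,-0.13],[0.37,-0.03,-0.12],[0.39,0,-0.11],[0.4,0,-0.11],[0.41,0.02,-0.1],[0.42,0.03,-0.09],[0.43,0.05,-0.09],[0.44,0.07,-0.08]], angular=[[0.3,0.2,0.4],[0.2,0.4,-0.5],[0.2,0.4,-0.5],[0.2,0.4,-0.5],[0.2,0.4,-0.5],[0.2,0.4,-0.5],[0.2,0.4,-0.5],[0.2,0.4,-0.5],[0.2,0.4,-0.5],[0.2,0.4,-0.5]], hand=[0,0,0,0,0,0,0,0,0,0])

```text
time: 8.8
tcp_pos: [0.5184, 0.2407, 0.1501]
tool_rot: [[-0.184, 0.828, 0.529], [0.946, 0.296, -0.135], [-0.268, 0.475, -0.838]]
contact_force: [1.4, -1.4, -0.7]
width: 0.0278
```

Run:
```python
from h import *
st();q=rep();f=final();print(f)
for c in('scene','top','wrist'):
    im,d=r.get_image(c);cv2.imwrite(f'pics/{c}6.png',im)
    if c!='wrist':
        for n,P in(('peg',[*O,.076]),('hole',lk(*q)[2]),('pivot',[*lk(*q)[0],.061])):print(c,n,proj(c,P))
a=cv2.imread('pics/scene6.png')[190:300,260:400];b=cv2.imread('pics/top6.png')[130:250,200:390]
cv2.imwrite('pics/sc6.png',cv2.resize(a,None,fx=5,fy=5,interpolation=2));cv2.imwrite('pics/tc6.png',cv2.resize(b,None,fx=4,fy=4,interpolation=2))
```

```text
8.8 [0.5184 0.2407 0.1501] [ 1.4 -1.4 -0.7] 0.0278 [-19.   1. -25. 121.  41.  47.  35.]
th,h(deg),phi 0.787 -80.4 0.278 pivot [0.4783 0.4452] hole [0.5025 0.3022 0.0993]
[ 0.74578616 -1.41196103  0.        ]
scene peg [318.38347441 230.38680917]
scene hole [315.73811501 224.12868863]
scene pivot [284.68353613 211.85818175]
top peg [303.01095498 197.64271537]
top hole [299.55567211 196.3429411 ]
top pivot [257.01911049 200.09592981]
```

View pics/sc6.png

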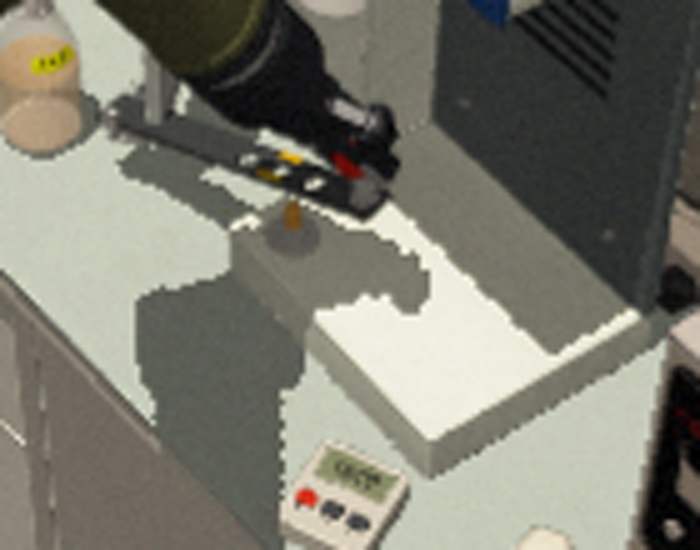

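View pics/tc6.png

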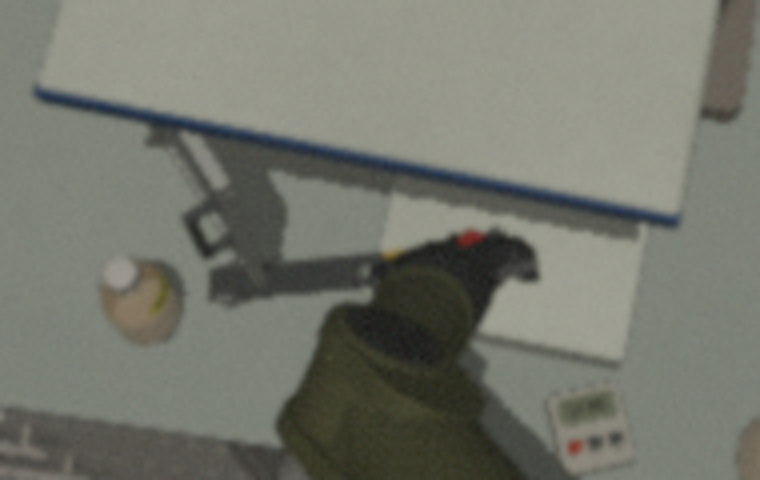

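View pics/wrist6.png

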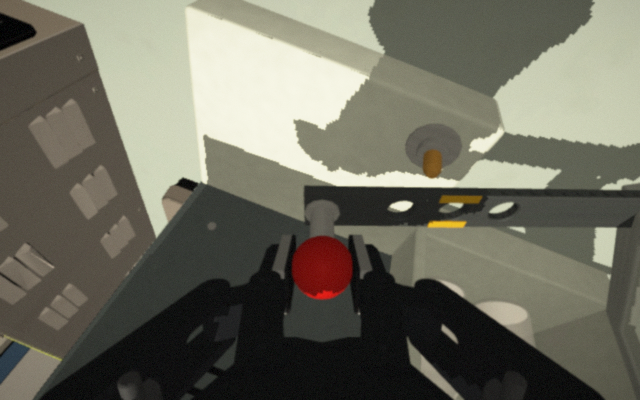

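Run:
```python
from h import *
f=final();g=least_squares(lambda v:lk(v[0],v[1],.19)[2][:2]-O,[.75,np.radians(-80)],x_scale=.1).x;print(g)
goto([(g[0],g[1],.19,30,8)])
```

```text
[ 0.730937   -1.41849542]
D [[-0.15,-0.15,0.24],[-0.13,-0.14,0.24],[-0.13,-0.14,0.24],[-0.13,-0.13,0.24],[-0.13,-0.13,0.24],[-0.13,-0.13,0.24],[-0.13,-0.13,0.24],[-0.13,-0.13,0.23]]
A [[0.3,-0.0,0.5],[-0.0,0.5,0.4],[-0.0,0.5,0.4],[-0.0,0.5,0.4],[-0.0,0.5,0.4],[-0.1,0.5,0.4],[-0.1,0.5,0.4],[-0.1,0.5,0.4]]
```

Emit:
step_arm(delta_pos=[[-0.15,-0.15,0.24],[-0.13,-0.14,0.24],[-0.13,-0.14,0.24],[-0.13,-0.13,0.24],[-0.13,-0.13,0.24],[-0.13,-0.13,0.24],[-0.13,-0.13,0.24],[-0.13,-0.13,0.23],[0,0,0],[0,0,0]], angular=[[0.3,0,0.5],[0,0.5,0.4],[0,0.5,0.4],[0,0.5,0.4],[0,0.5,0.4],[0,0.5,0.4],[0,0.5,0.4],[0,0.5,0.4],[0,0,0],[0,0,0]], hand=[0,0,0,0,0,0,0,0,0,0])

```text
time: 9.78
tcp_pos: [0.5216, 0.2227, 0.129]
tool_rot: [[-0.163, 0.843, 0.513], [0.97, 0.231, -0.071], [-0.179, 0.486, -0.855]]
contact_force: [0.3, 0.1, -0.3]
width: 0.0282
```

Run:
```python
from h import *
st();q=rep();g=least_squares(lambda v:lk(v[0],v[1],.17)[2][:2]-O,[.75,np.radians(-80)],x_scale=.1).x;print(g)
for c in('scene','wrist'):
    im,d=r.get_image(c);cv2.imwrite(f'pics/{c}7.png',im)
    if c=='scene':
        for n,P in(('peg',[*O,.076]),('hole',lk(*q)[2])):print(c,n,proj(c,P))
a=cv2.imread('pics/scene7.png')[200:260,280:360]
cv2.imwrite('pics/sc7.png',cv2.resize(a,None,fx=9,fy=9,interpolation=2))
goto([(g[0],g[1],.17,30,5)])
```

```text
9.78 [0.5216 0.2227 0.129 ] [ 0.3  0.1 -0.3] 0.0282 [-17.   0. -23. 124.  37.  40.  37.]
th,h(deg),phi 0.717 -81.5 0.179 pivot [0.4843 0.4358] hole [0.5062 0.2893 0.0847]
[ 0.73427803 -1.41699024]
scene peg [318.38347441 230.38680917]
scene hole [318.99192766 228.86605203]
D [[0.04,-0.01,0.03],[0.04,-0.01,0.03],[0.04,-0.01,0.03],[0.04,-0.01,0.03],[0.04,-0.01,0.03]]
A [[-0.1,0.1,0.1],[-0.1,0.1,-0.0],[-0.1,0.1,-0.0],[-0.1,0.1,-0.0],[-0.1,0.1,-0.0]]
```

View pics/sc7.png

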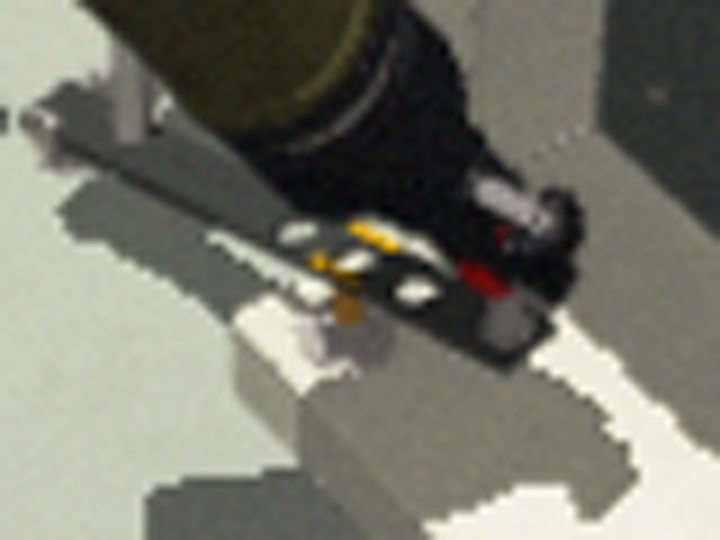

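View pics/wrist7.png

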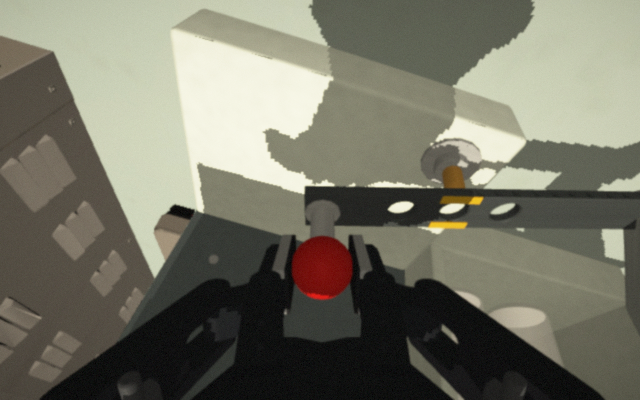

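```bash
cat >> h.py <<'E'
def projw(P,s=None):
    s=s or r.get_state();k=r.calibration('wrist');Hi=np.linalg.inv(k['hand_eye'])
    t=s['tool_rot'].T@(np.array(P)-s['tcp_pos']);q=(Hi@np.r_[t,1])[:3]*[1,-1,-1]
    return cv2.projectPoints(q.reshape(1,1,3),np.zeros(3),np.zeros(3),k['K'],k['distortion'])[0].ravel()
E
python3 - <<'E'
from h import *
q=solve(grasp())
for z in(.045,.055,.065,.07,.076):print(z,projw([*O,z]).round(1))
pv,b,h=lk(*q);n=np.array([-np.sin(q[2])*np.cos(q[1]),-np.sin(q[2])*np.sin(q[1]),np.cos(q[2])])
print('hole low',projw(h),'up',projw(h+.006*n),'ball',projw(b))
for a in(.120,.180):
    u=np.cos(q[2])*np.r_[np.cos(q[1]),np.sin(q[1]),0]+[0,0,np.sin(q[2])]
    print(a,projw(h+u*(a-.15)+.006*n))
print('1mm x,y',projw(h+[.001,0,0])-projw(h),projw(h+[0,.001,0])-projw(h))
im=cv2.imread('pics/wrist7.png')[110:250,370:550];cv2.imwrite('pics/wc7.png',cv2.resize(im,None,fx=4.4,fy=4.4,interpolation=2))
E
```

```text
0.045 [445.9 161.6]
0.055 [447.5 171.6]
0.065 [449.3 182.2]
0.07 [450.2 187.9]
0.076 [451.3 194.9]
hole low [449.10642782 205.62074823] up [452.16018948 213.63360015] ball [320.6348304  268.19995009]
0.12 [503.24409415 214.19680274]
0.18 [400.12329188 213.02429456]
1mm x,y [-0.82404322  1.05245155] [1.63796114 0.41377925]
```

View pics/wc7.png

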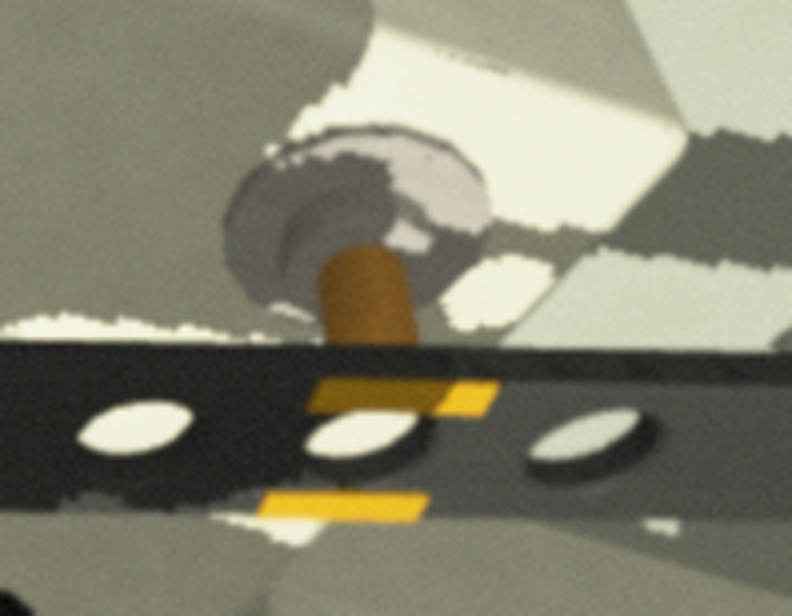

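```bash
sed -i 's/^O=np.array.*;YAW/O=np.array([.504,.2921]);YAW/' h.py
python3 - <<'E'
from h import *
q=rep();g=least_squares(lambda v:lk(v[0],v[1],.145)[2][:2]-O,[.75,np.radians(-80)],x_scale=.1).x;print(g,lk(g[0],g[1],.145))
goto([(g[0],g[1],.145,30,8)])
E
```

```text
th,h(deg),phi 0.712 -81.2 0.179 pivot [0.4833 0.4358] hole [0.5058 0.2894 0.0848]
[ 0.7378627 -1.415398 ] (array([0.4809605 , 0.43916561]), array([0.5145693 , 0.22463413, 0.13111202]), array([0.504     , 0.2921    , 0.07970535]))
D [[0.04,-0.06,0.07],[0.03,-0.06,0.07],[0.03,-0.06,0.07],[0.03,-0.06,0.07],[0.03,-0.06,0.07],[0.03,-0.06,0.07],[0.03,-0.06,0.07],[0.03,-0.06,0.07]]
A [[-0.1,0.4,-0.0],[-0.0,0.2,0.1],[-0.0,0.2,0.1],[-0.0,0.2,0.1],[-0.0,0.2,0.1],[-0.0,0.2,0.1],[-0.0,0.2,0.1],[-0.0,0.2,0.1]]
```

Emit:
step_arm(delta_pos=[[0.04,-0.06,0.07],[0.03,-0.06,0.07],[0.03,-0.06,0.07],[0.03,-0.06,0.07],[0.03,-0.06,0.07],[0.03,-0.06,0.07],[0.03,-0.06,0.07],[0.03,-0.06,0.07],[0,0,0],[0,0,0]], angular=[[0,0.3,0],[0,0.2,0.1],[0,0.2,0.1],[0,0.2,0.1],[0,0.2,0.1],[0,0.2,0.1],[0,0.2,0.1],[0,0.2,0.1],[0,0,0],[0,0,0]], hand=[0,0,0,0,0,0,0,0,0,0])

```text
time: 10.72
tcp_pos: [0.5202, 0.2247, 0.1213]
tool_rot: [[-0.169, 0.844, 0.508], [0.975, 0.219, -0.039], [-0.145, 0.489, -0.86]]
contact_force: [0.1, 0.1, -1.3]
width: 0.028
```

Run:
```python
from h import *
st();q=rep()
im,d=r.get_image('wrist');cv2.imwrite('pics/w8.png',im);im=im[110:250,370:550];cv2.imwrite('pics/wc8.png',cv2.resize(im,None,fx=4.4,fy=4.4,interpolation=2))
for z in(.045,.055,.065,.07,.076):print(z,projw([*O,z]).round(1))
h=lk(*q)[2];print('low',projw(h),projw(h+[0,0,.006]))
```

```text
10.72 [0.5202 0.2247 0.1213] [ 0.1  0.1 -1.3] 0.028 [-16.   0. -22. 125.  35.  37.  38.]
th,h(deg),phi 0.742 -81.0 0.144 pivot [0.4806 0.4397] hole [0.5039 0.2927 0.0795]
0.045 [440.6 166.3]
0.055 [442.6 176.6]
0.065 [444.8 187.7]
0.07 [445.9 193.6]
0.076 [447.4 200.9]
low [449.22172522 205.43275761] [450.76879049 213.34404606]
```

View pics/wc8.png

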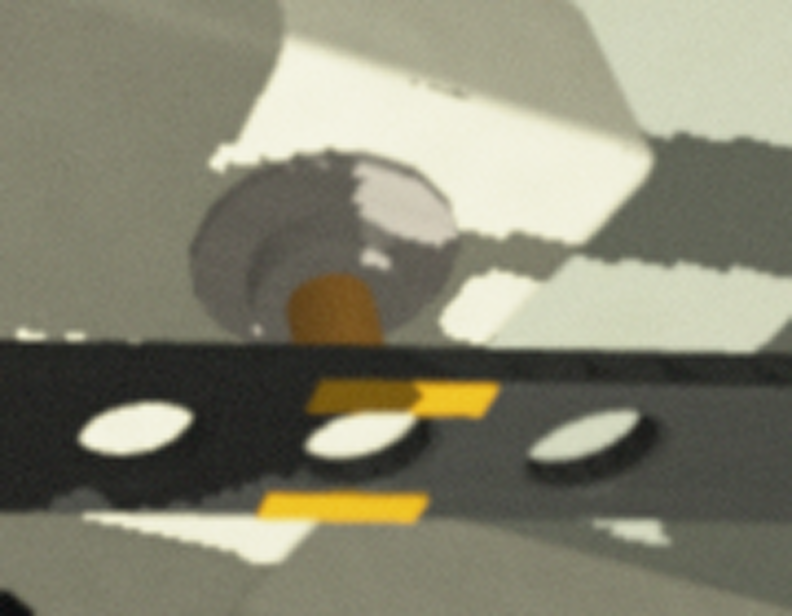

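Run:
```python
from h import *
W=[]
for ph in np.linspace(.13,.05,8):
    g=least_squares(lambda v:lk(v[0],v[1],ph)[2][:2]-O,[.75,np.radians(-80)],x_scale=.1).x;W.append((g[0],g[1],ph,30,1))
goto(W)
```

```text
D [[-0.07,-0.15,0.27],[-0.01,-0.13,0.22],[-0.02,-0.13,0.22],[-0.02,-0.13,0.22],[-0.02,-0.13,0.22],[-0.02,-0.13,0.22],[-0.02,-0.13,0.22],[-0.02,-0.13,0.22]]
A [[-0.4,0.8,0.3],[-0.0,0.6,0.3],[-0.0,0.6,0.3],[-0.0,0.6,0.3],[-0.0,0.6,0.3],[-0.0,0.6,0.3],[-0.0,0.6,0.3],[-0.0,0.6,0.3]]
```

Emit:
step_arm(delta_pos=[[-0.07,-0.15,0.27],[-0.01,-0.13,0.22],[-0.02,-0.13,0.22],[-0.02,-0.13,0.22],[-0.02,-0.13,0.22],[-0.02,-0.13,0.22],[-0.02,-0.13,0.22],[-0.02,-0.13,0.22],[0,0,0],[0,0,0]], angular=[[-0.3,0.7,0.3],[0,0.6,0.3],[0,0.6,0.3],[0,0.6,0.3],[0,0.6,0.3],[0,0.6,0.3],[0,0.6,0.3],[0,0.6,0.3],[0,0,0],[0,0,0]], hand=[0,0,0,0,0,0,0,0,0,0])

```text
time: 11.6
tcp_pos: [0.5209, 0.22, 0.0982]
tool_rot: [[-0.177, 0.85, 0.497], [0.984, 0.172, 0.055], [-0.039, 0.498, -0.866]]
contact_force: [0.5, 0.7, -0.9]
width: 0.0284
```

Run:
```python
from h import *
st();q=rep()
im,d=r.get_image('wrist');cv2.imwrite('pics/w9.png',im);im=im[110:290,290:550];cv2.imwrite('pics/wc9.png',cv2.resize(im,None,fx=3,fy=3,interpolation=2))
W=[]
for ph in np.linspace(q[2]-.01,-.005,6):
    g=least_squares(lambda v:lk(v[0],v[1],ph)[2][:2]-O,[.75,np.radians(-80)],x_scale=.1).x;W.append((g[0],g[1],ph,30,1))
goto(W)
```

```text
11.6 [0.5209 0.22   0.0982] [ 0.5  0.7 -0.9] 0.0284 [-14.  -0. -20. 128.  29.  28.  44.]
th,h(deg),phi 0.744 -81.0 0.039 pivot [0.4804 0.4399] hole [0.5039 0.2918 0.0639]
D [[0.01,-0.09,0.21],[-0.02,-0.08,0.13],[-0.02,-0.08,0.13],[-0.02,-0.08,0.13],[-0.02,-0.08,0.13],[-0.02,-0.08,0.13]]
A [[-0.1,0.4,0.3],[-0.0,0.3,0.2],[0.0,0.3,0.2],[0.0,0.3,0.2],[0.0,0.3,0.2],[-0.0,0.3,0.2]]
```

View pics/wc9.png

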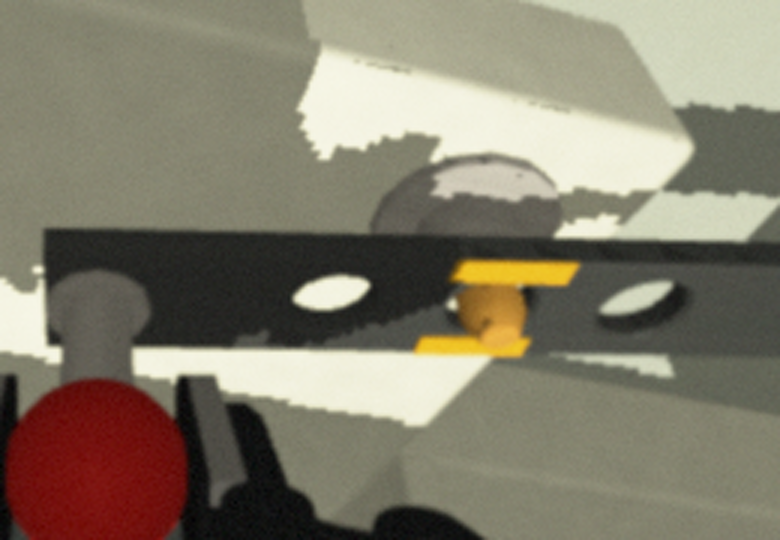

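The brass peg now comes up through the middle hole (crop ~(492,315)) between the yellow marks. I'll lower it to the stop.

Emit:
step_arm(delta_pos=[[0,-0.09,0.2],[-0.02,-0.08,0.13],[-0.02,-0.08,0.13],[-0.02,-0.08,0.13],[-0.02,-0.08,0.13],[0,0,0],[0,0,0],[0,0,0],[0,0,0],[0,0,0]], angular=[[0,0.4,0.3],[0,0.3,0.2],[0,0.3,0.2],[0,0.3,0.2],[0,0.3,0.2],[0,0,0],[0,0,0],[0,0,0],[0,0,0],[0,0,0]], hand=[0,0,0,0,0,0,0,0,0,0])

```text
time: 12.48
tcp_pos: [0.5214, 0.2194, 0.0898]
tool_rot: [[-0.175, 0.853, 0.492], [0.985, 0.153, 0.086], [-0.002, 0.5, -0.866]]
contact_force: [0.4, 0.0, -0.8]
width: 0.0283
```

Run:
```python
from h import *
st();q=rep()
im,d=r.get_image('wrist');cv2.imwrite('pics/w10.png',im);im=im[110:290,290:550];cv2.imwrite('pics/wc10.png',cv2.resize(im,None,fx=3,fy=3,interpolation=2))
```

```text
12.48 [0.5214 0.2194 0.0898] [ 0.4  0.  -0.8] 0.0283 [-13.   0. -19. 129.  27.  25.  46.]
th,h(deg),phi 0.748 -80.8 0.001 pivot [0.4801 0.4405] hole [0.504  0.2924 0.0582]
```

View pics/wc10.png

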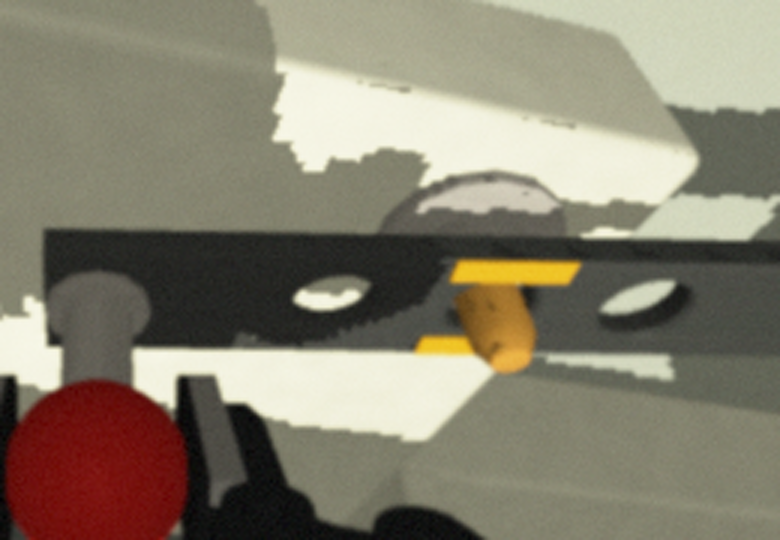

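Seated, with the peg standing well above the bar and the lift about 0. Next I open the gripper and then back off along the tool axis.

Emit:
step_arm(delta_pos=[[0,0,0],[0,0,0],[0,0,0],[0,0,0],[0,0,0],[0,0,0],[0,0,0],[0,0,0],[0,0,0],[0,0,0]], angular=[[0,0,0],[0,0,0],[0,0,0],[0,0,0],[0,0,0],[0,0,0],[0,0,0],[0,0,0],[0,0,0],[0,0,0]], hand=[0.45,0.5,0.6,0.7,0.8,0.9,1,1,1,1])

```text
time: 13.37
tcp_pos: [0.521, 0.2196, 0.0897]
tool_rot: [[-0.177, 0.853, 0.492], [0.984, 0.155, 0.085], [-0.003, 0.499, -0.866]]
contact_force: [-0.5, -0.2, -0.0]
width: 0.0849
```

Run:
```python
from h import *
st()
im,d=r.get_image('wrist');cv2.imwrite('pics/w11.png',im)
```

```text
13.37 [0.521  0.2196 0.0897] [-0.5 -0.2 -0. ] 0.0849 [-13.   0. -19. 129.  27.  25.  46.]
```

View pics/w11.png

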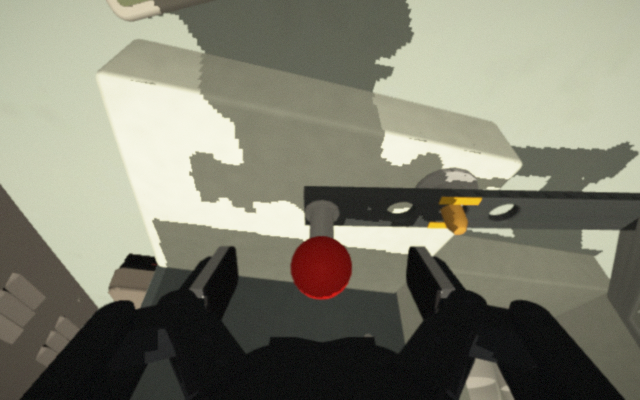

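Emit:
step_arm(delta_pos=[[0,0,-0.3],[0,0,-0.4],[0,0,-0.6],[0,0,-0.6],[0,0,-0.6],[0,0,-0.6],[0,0,-0.6],[0,0,-0.6],[0,0,-0.6],[0,0,-0.6]], angular=[[0,0,0],[0,0,0],[0,0,0],[0,0,0],[0,0,0],[0,0,0],[0,0,0],[0,0,0],[0,0,0],[0,0,0]], hand=[1,1,1,1,1,1,1,1,1,1])

```text
time: 14.25
tcp_pos: [0.4909, 0.2145, 0.1423]
tool_rot: [[-0.177, 0.853, 0.492], [0.984, 0.155, 0.086], [-0.003, 0.499, -0.867]]
contact_force: [0.4, -0.8, -0.6]
width: 0.0854
```

Run:
```python
from h import *
s=st();plan([([.44,.19,.24],s['tool_rot']@Ro.from_rotvec([np.radians(10),0,0]).as_matrix(),10)],0)
im,d=r.get_image('wrist');cv2.imwrite('pics/w12.png',im)
```

```text
14.25 [0.4909 0.2145 0.1423] [ 0.4 -0.8 -0.6] 0.0854 [-14.  -9. -19. 129.  16.  32.  55.]
D [[-0.15,0.02,-1.12],[-0.15,-0.0,-1.12],[-0.15,-0.02,-1.12],[-0.15,-0.04,-1.12],[-0.15,-0.06,-1.12],[-0.15,-0.08,-1.12],[-0.15,-0.1,-1.11],[-0.15,-0.12,-1.11],[-0.15,-0.14,-1.11],[-0.15,-0.16,-1.11]]
A [[1.0,-0.0,0.0],[1.0,0.0,-0.0],[1.0,-0.0,0.0],[1.0,0.0,0.0],[1.0,0.0,0.0],[1.0,0.0,0.0],[1.0,0.0,-0.0],[1.0,0.0,-0.0],[1.0,0.0,0.0],[1.0,0.0,-0.0]]
```

View pics/w12.png

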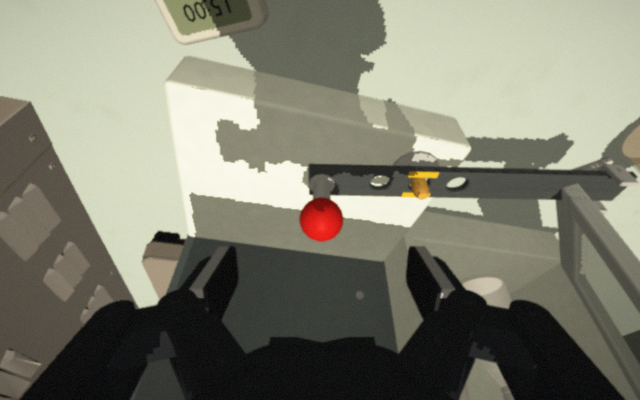

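Emit:
step_arm(delta_pos=[[-0.1,0,-0.9],[-0.1,0,-0.9],[-0.1,0,-0.9],[-0.1,0,-0.9],[-0.1,0,-0.9],[-0.1,0,-0.9],[-0.1,-0.1,-0.8],[-0.1,-0.1,-0.5],[0,0,0],[0,0,0]], angular=[[1,0,0],[1,0,0],[1,0,0],[1,0,0],[1,0,0],[1,0,0],[1,0,0],[1,0,0],[0,0,0],[0,0,0]], hand=[1,1,1,1,1,1,1,1,1,1])

```text
time: 15.13
tcp_pos: [0.4579, 0.201, 0.2069]
tool_rot: [[-0.179, 0.914, 0.364], [0.984, 0.167, 0.065], [-0.002, 0.37, -0.929]]
contact_force: [-1.0, -0.3, -0.3]
width: 0.0855
```

Run:
```python
from h import *
st()
for c in('scene','wrist'):
    im,d=r.get_image(c);cv2.imwrite(f'pics/{c}13.png',im)
    for q in('broth','timer','flask','stay_knob'):print(c,q,[(x['score'],x['point']) for x in r.mark_of(q,c)[:1]])
a=cv2.imread('pics/scene13.png')[170:345,230:400];cv2.imwrite('pics/sc13.png',cv2.resize(a,None,fx=3.4,fy=3.4,interpolation=2))
```

```text
15.13 [0.4579 0.201  0.2069] [-1.  -0.3 -0.3] 0.0855 [-16. -13. -14. 123.   5.  50.  67.]
scene broth [(0.37, [0.4108, 0.1212, 0.0029])]
scene timer [(0.61, [0.4111, 0.1202, 0.0031])]
scene flask [(0.57, [0.4062, -0.0448, 0.0043])]
scene stay_knob [(0.64, [0.5135, 0.2188, 0.099])]
wrist broth [(0.59, [0.4518, 0.5204, -0.0022])]
wrist timer [(0.92, [0.406, 0.1224, -0.0017])]
wrist flask [(0.6, [0.4073, 0.1227, 0.001])]
wrist stay_knob []
```

View pics/sc13.png

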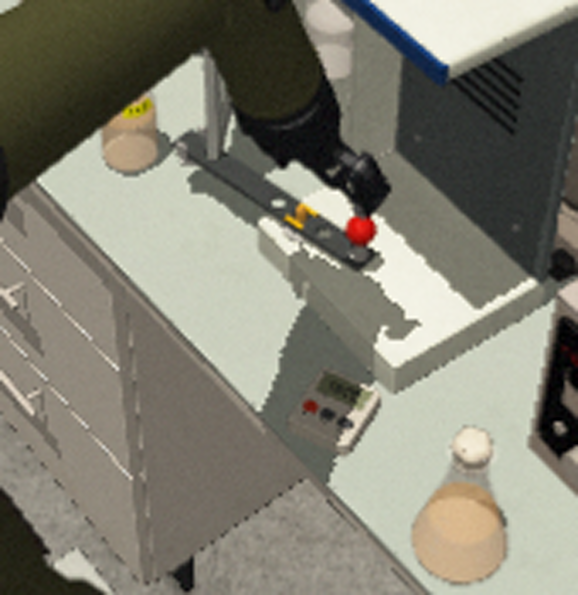

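View pics/wrist13.png

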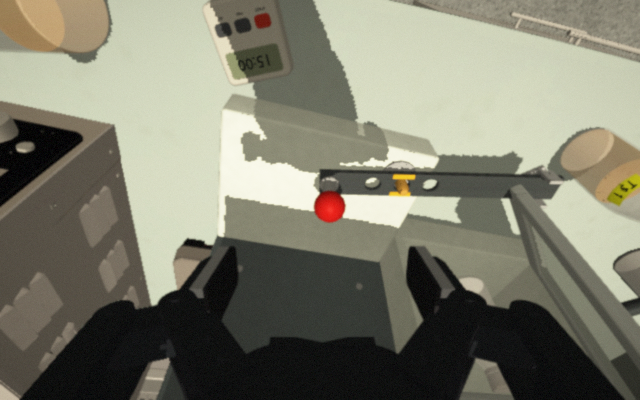

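The peg stands through the middle hole and the bar lies level. The broth, timer and flask are where they were, and the gripper is clear. I'm handing the job in.

Run:
```python
from h import *
print(r.close_job())
```

```text
the job is handed in; nothing more can be done
None
```

The door is propped open on its stay, and I handed the job in at about 15.5 s of the 48 s allowed. I lifted the arm by its red ball, drew the door open to about 0.75 rad, lowered the middle hole over the peg and let go. I then backed the gripper out from under the hood.

**Seating:** before release, the wrist picture showed the peg standing through the hole between the yellow marks. My linkage estimate put the lift at about 0.001 rad. The scene and wrist pictures after release show the arm still seated and level, with the gripper clear.

**Forces:** the readings at the end of each move stayed under about 2 N. I did not see the peaks within moves.

**Loose items:** the timer and flask were found within about 5 mm of where they started, and so was the broth from the wrist camera. They also look undisturbed in the pictures.

**Checks that disagreed:**
- My first peg position was about 1.5 mm off against the wrist picture, so I corrected it before lowering.
- In the final look, the scene camera's report for the broth was really the timer (score 0.37).
- The wrist camera's report for the flask was also really the timer (score 0.60).
- The wrist detector missed the red ball, but it is plain to see in the picture.

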